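Snap the push-on gauge onto the console's tilted test nipple and hold it

TASK

Check the seal of the control console: take the digital push-on gauge out of its bench holder, bring its coupler square over the tilted test nipple on the console's sloping panel, and press straight on until the jaws snap behind the nipple's head and the valve pin is pushed fully home. Finish while still gripping the gauge and holding it fully home, square to the nipple, against the valve's spring. Leave the screwdriver, tape roll, cable gland and parts tray lying where they are.

Things in the scene. Friction and masses are not known exactly. Their poses are not given: they have to be found in the camera images.
- console: sealed control console, a fixed aluminium desk enclosure, 200 mm deep (own x) by 260 mm wide (own y), 45 mm high at its front (own -x) edge, 151 mm at its rear; the top slopes at 28 degrees and carries lamps, three black knobs (up to 30 mm above it) and the nipple block. Origin: centre of the underside, z up. It stands either left or right on the bench
- nipple: test nipple on its dark grey block on the console's sloping panel. Origin: where its axis meets the panel; own z = the nipple's axis, 28 degrees from vertical, leaning to the console's front. Along z: block (40 x 40 mm) 0 to 12 mm, brass hexagon (22 mm) to 18, neck 10 mm in diameter, round brass head 15 mm in diameter centred at 42, its top at 49.5; a 5 mm steel valve pin stands out to 54
- nipple_top (a point): the top of the nipple's round head on its axis (same axes as nipple): the coupler's seat rests here when the gauge is fully home
- valve (a joint): how far the nipple's valve pin is pushed in, in m: 0 free, 0.0045 when the coupler's seat rests on the head. Its spring pushes back with 9 N at first and 13.5 N at 0.0045
- gauge: digital push-on gauge, loose, 280 g, 125 mm long, upright in its holder at the start. Origin: centre of the coupler's open mouth (lower end), own z along its length. z 0 to 45 mm: round steel coupler, 34 mm in diameter; 45 to 57: brass hexagon, 27 mm; 57 to 125: teal rubber-covered head with the display on top, 46 mm along own x by 34 mm along own y, gripped by its flat sides
- gauge_grip (a point): point on the gauge's axis, 98 mm from the mouth, in the middle of the part to be gripped (same axes as gauge)
- coupler_mouth (a point): centre of the gauge's open mouth (same axes as gauge), which flares from the 16.6 mm bore to 26 mm. Four sprung jaws 14 mm inside need about 5 to 9 N to ride over the nipple's head and then close behind it
- coupler_seat (a point): centre of the flat seat inside the coupler, 28.5 mm from the mouth: meets nipple_top when fully home, which takes 14 N along the axis; pressing a little further only raises the force. If let go, the spring pushes the gauge back (same axes as gauge)
- holder: fixed light grey bench holder, 90 x 90 x 50 mm on a 104 mm black rubber foot, with one round upright hole 38 mm wide and 40 mm deep in which the gauge's coupler stands. Origin: centre of the underside. It stands on the side of the bench opposite the console
- screwdriver: loose blue-handled screwdriver, 170 mm long, lying in front of the console; to be left alone. Origin: its middle, on the bench
- tape_roll: loose amber tape roll, 80 mm in diameter, 20 mm high, in front of the holder; to be left alone. Origin: centre of the underside
- spare_gland: loose grey cable gland, 31 mm wide, 38 mm high, beside the holder; to be left alone. Origin: centre of the underside
- parts_tray: loose blue parts tray, 140 x 90 x 30 mm, lying behind the holder; to be left alone. Origin: centre of the underside

How it is judged:
On the way, in this order (a step that is already met when the one before it is completed fails the run):
1. the gauge is lifted clear out of its holder in the gripper (z of coupler_mouth in the frame of holder above 0.055 m and contact force between the fingers and gauge above 2 N), for 0.1 s.
2. the coupler has snapped over the nipple's head and is fully home (value of joint valve above 0.0038 m and distance between coupler_seat and nipple_top below 0.003 m), for 0.3 s.
At the end, for the whole second after the job is handed in: the gauge is in the fingers' grip and held still on the nipple: valve pin in by more than 3.8 mm, coupler seat within 3 mm of the top of the nipple's head, gauge axis within 7 degrees of the nipple's axis, and pressed on with more than 6 N (all of step 2 and angle between the z axis of gauge and the z axis of nipple, either way round below 0.12 rad and contact force between gauge and nipple above 6 N and contact force between the fingers and gauge above 2 N and linear speed of gauge below 0.02 m/s); the arm keeps its last pose, push and grip.
It fails at once if a bystander is pushed from its place (more than 30 mm) (distance of any of screwdriver, tape_roll, spare_gland, parts_tray from where it was at the start of the episode above 0.03 m).
It also fails if it takes over 48 s, if anything falls off the work surface, if the arm or the gripper's body presses on something with over 40 N, if the wrist force passes 120 N, or if a joint passes its speed limit or range.

ROBOT

A 6-joint arm with a two-finger parallel gripper is mounted at the origin on the work surface. World frame = base frame: x ahead of the robot, y to its left, z up, the work surface at z = 0. Lengths are in m, angles in rad, forces in N, time in s.
With the tool pointing down it reaches from about 0.25 to 0.8 m from the base axis. Payload 3.9 kg.
Tool frame: the origin (TCP) lies midway between the tips of the shut fingers; the grasp point (between the pads) lies 19 mm behind it; y points along the fingers, x is the direction in which the jaws open and shut, and the axes are right-handed (so a half turn about y gives the same grasp; the last joint's range is limited). The gripper opens to 85 mm and grips with 20 to 120 N. Pads are 22 mm wide; open, the fingers measure 114 mm over their backs; the gripper's body (76 mm by 85 mm) begins 54 mm behind the grasp point. The pads swing forward as they close: fully open they stand 13 mm farther back than shut.
Start: joints at [-1.165, 0.26, -0.138, 1.173, 0, 1.571], TCP at [0.207, -0.482, 0.205] pointing down, gripper open.
Joint ranges: [-2.78, 2.78], [-0.83, 1.72], [-1.28, 1.37], [-1.9, 2.12], [-1.57, 1.48], [-3.14, 3.14]. Speed limits (rad/s): [2.57, 2.57, 3.14, 3.14, 3.14, 3.14].

INTERFACE

Orientations are given as [roll, pitch, yaw] about the fixed x, y, z axes, in that order (R = Rz(yaw) Ry(pitch) Rx(roll)).
In Python, from workcell import env gives the robot as it stands.
- The arm moves only by the tool jog_arm, never from a script. Its argument "commands" is a list that holds one entry, the list of rows, each a list of 5 numbers: the shift along the tool's x, y, z in cm, then the turn about the tool's y in degrees, then the closure in counts, from 0 (fully open) to 255 (shut). A call has 1 to 20 rows; each row shifts and turns the commanded pose from where the row before left it, along the tool's axes as they then stand; what a row does not reach is not made up. A row lasts 1/12 s, in which the tool goes at most 41.7 mm and 7.16 degrees, less where a joint would pass 70% of its speed; a pose out of reach is approached as far as the arm can. A call is refused whole if a number of a shift passes 4.17 or a number of a turn 7.16, either way. A call with a gripper value outside its range is refused whole. The fingers move at their own pace and stop on an object; "squeeze" is the grip in N (left out, the last holds). Time passes only in rows, so rows that do not move let the fingers close. It gives the time, the measured TCP pose, the force and the opening at its end, in the units of the state.
- env.get_obs(): the state, without advancing time (a new reading comes with each control period).
- env.read_camera(name): name is "side" or "top"; returns the picture (480x640x3 uint8, red, green, blue); there is no depth.
- env.camera_info(name): a dict with "vertical_fov" (degrees; the focal length in pixels is half the picture's height over the tangent of half this angle, whatever the lens; pixels are square), "cx", "cy" (the principal point, pixels), "pose" (4x4, takes a point from camera to world coordinates). Camera axes: x right, y down, z forward; pixel columns grow to the right and rows downward; lengths in m; the calibration is good to about 2 mm. A picture is of the moment at which its call begins. camera_info takes no time and is no camera call.
- env.sign_off(): hands the job in, once; it reports no verdict.
Trained networks look in the newest picture that a camera, given by its name, has taken for a name from the list of things; names that differ only in an ending like _2 or _b are one class to them, and where a whole thing is asked for, a point or a joint stands for the part that bears it (a point fixed in the world has none). Each returns a list of dicts, best first, with "score" (0 to 1); they miss things now and then, are a little off and sometimes report something else, mostly with a low value. They report only what shows in the picture. A call takes as long as a camera call.
- env.search_frame(query, camera): "bbox" ([left, top, right, bottom] in pixels, round what is visible of it).
- env.regions_of(query, camera): "pixels" (480x640 bool, what is visible of it) and "bbox" ([left, top, right, bottom] in pixels, round what is visible of it).
- env.mark_of(query, camera): "point" ([column, row] in pixels: a listed point, or the origin of a listed thing).
The state is a dict: "clock": time; "qpos": joint angles; "joint_vel": joint speeds; "joint_efforts": joint torques, N m; "eef_pos": TCP position; "ee_rot": TCP orientation; "force": force on the tool from outside, world axes, zero at the start; "torque": the same for the moment, N m; "finger_gap": finger opening in m.
Only numpy, scipy, OpenCV 4.12 (cv2) and the standard library are available. Lean on these libraries where they do the work, as an engineer would, in place of code of your own. Each camera call takes 0.05 s, during which the arm holds its last target.

## Working session

There is one attempt and no reset: what is moved stays moved. The work goes in short steps, Python scripts to look and compute and a tool call to move; the robot and the scene stay as the last step left them, time stands still between calls to the robot, and variables do not carry over. Pictures are saved under pics/ and viewed, and the job is handed in when it is done.

Besides the shell and the picture viewer there is one more tool, called after "Emit:" as name(argument=value, ...), one argument or row to a line, values as JSON. jog_arm: Moves the arm, as the interface text tells. Its arguments: {"type":"object","properties":{"commands":{"type":"array"},"squeeze":{"type":"number"}},"required":["commands"]}

```bash
ls; mkdir -p pics; python3 - <<'E'
from workcell import env
import cv2,numpy as np
print(env.get_obs())
for n in("side","top"):
    im=env.read_camera(n);cv2.imwrite(f"pics/{n}0.png",im[:,:,::-1]);print(n,env.camera_info(n))
    for q in("nipple_top","nipple","gauge_grip","coupler_mouth","gauge","holder","console"):
        r=env.mark_of(q,n);print(q,[(np.round(x["point"],1),round(x["score"],2)) for x in r[:2]])
E
```

```text
pics
{'clock': 0.0, 'qpos': array([-1.16498337e+00,  2.60667077e-01, -1.39354233e-01,  1.17271799e+00,
        1.77911073e-05,  1.57073335e+00]), 'joint_vel': array([-0.00062615,  0.00012266, -0.00072789, -0.00086145, -0.00208294,
       -0.0007476 ]), 'joint_efforts': array([ 1.55521870e-03, -4.05681252e+01,  2.53921455e+01,  1.87847059e-02,
        3.99520250e-04,  8.08644671e-06]), 'eef_pos': array([ 0.20696862, -0.4816851 ,  0.20377946]), 'ee_rot': array([-1.57077841,  0.00194297, -1.1649204 ]), 'force': array([ 0.56470741,  0.51744478, -0.24941424]), 'torque': array([ 0.03413812, -0.01307314,  0.01713779]), 'finger_gap': 0.08558284681132668}
side {'vertical_fov': 45.28491054209336, 'cx': 324.67679609005427, 'cy': 238.1107293188177, 'pose': array([[ 0.96801984, -0.17968288,  0.17507615,  0.41373958],
       [-0.25015945, -0.74397112,  0.61961861, -0.61146021],
       [ 0.01891674, -0.64360006, -0.76512818,  0.86817692],
       [ 0.        ,  0.        ,  0.        ,  1.        ]])}
nipple_top [(array([279.3, 147.1]), 0.86), (array([309.6, 214.7]), 0.3)]
nipple [(array([288.9, 166
[... 464 characters left out ...]
3, -9.92189087e-01,  1.24728726e-01,
         4.58229026e-01],
       [-9.99725252e-01, -1.04225987e-03, -2.34165193e-02,
         1.64426085e-02],
       [ 2.33636147e-02, -1.24738647e-01, -9.91914518e-01,
         1.10055779e+00],
       [ 0.00000000e+00,  0.00000000e+00,  0.00000000e+00,
         1.00000000e+00]])}
nipple_top [(array([198.9, 253.1]), 0.78), (array([399.3, 272.1]), 0.63)]
nipple [(array([198.1, 245.8]), 0.58), (array([417.2, 222.3]), 0.53)]
gauge_grip [(array([410. , 271.7]), 0.79)]
coupler_mouth [(array([396.7, 270.4]), 0.81)]
gauge [(array([399.1, 271.3]), 0.67)]
holder [(array([401. , 271.2]), 0.98), (array([196.1, 253.7]), 0.38)]
console [(array([244.5, 240.9]), 0.78)]
```

View pics/side0.png

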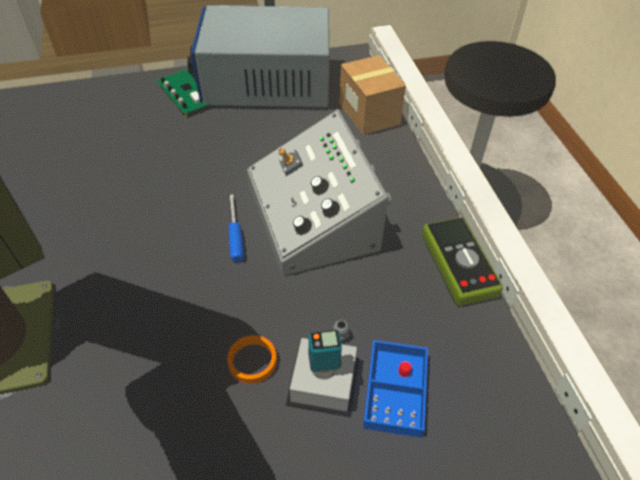

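View pics/top0.png

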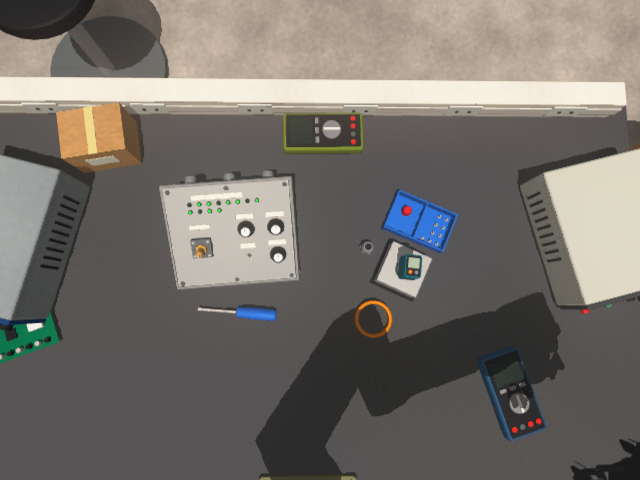

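```bash
cat > h.py <<'E'
from workcell import env
import cv2,numpy as np
def K(n):
    c=env.camera_info(n);f=240/np.tan(np.radians(c["vertical_fov"]/2))
    return f,c["cx"],c["cy"],np.array(c["pose"])
def ray(n,p):
    f,cx,cy,T=K(n);d=T[:3,:3]@np.array([(p[0]-cx)/f,(p[1]-cy)/f,1]);return T[:3,3],d/np.linalg.norm(d)
def atz(n,p,z):
    o,d=ray(n,p);return o+d*(z-o[2])/d[2]
def tri(ps,pt):
    A=np.zeros((3,3));b=np.zeros(3);R=[ray("side",ps),ray("top",pt)]
    for o,d in R:
        M=np.eye(3)-np.outer(d,d);A+=M;b+=M@o
    x=np.linalg.solve(A,b);return x,[np.linalg.norm(np.cross(x-o,d))*1000 for o,d in R][0]
def proj(n,X):
    f,cx,cy,T=K(n);c=T[:3,:3].T@(np.array(X)-T[:3,3]);return np.array([c[0]/c[2]*f+cx,c[1]/c[2]*f+cy])
E
python3 - <<'E'
from h import *
for k,a,b in(("ntop",(279.3,147.1),(198.9,253.1)),("nip",(288.9,166.2),(198.1,245.8)),("grip",(324.7,352.2),(410,271.7)),("mouth",(320.7,380.2),(396.7,270.4)),("holder",(323.2,379.3),(401,271.2)),("cons",(307.9,212.1),(244.5,240.9))):
    x,e=tri(a,b);print(k,x.round(4),round(e,1))
s=cv2.imread("pics/side0.png");t=cv2.imread("pics/top0.png")
def crop(im,x0,y0,x1,y1,k,n): cv2.imwrite("pics/"+n,cv2.resize(im[y0:y1,x0:x1],None,fx=k,fy=k,interpolation=cv2.INTER_CUBIC))
crop(t,150,165,310,295,5,"c1.png");crop(t,360,230,440,305,7,"c2.png");crop(s,240,100,400,280,3,"c3.png");crop(s,280,310,370,420,5,"c4.png")
E
```

```text
ntop [0.554  0.2108 0.1461] 2.2
nip [0.575  0.2266 0.0788] 3.2
grip [ 0.5282 -0.2063  0.1027] 5.1
mouth [ 0.5317 -0.1992 -0.0026] 1.2
holder [ 0.5314 -0.2059  0.013 ] 1.4
cons [0.5917 0.1364 0.0342] 2.5
```

View pics/c1.png

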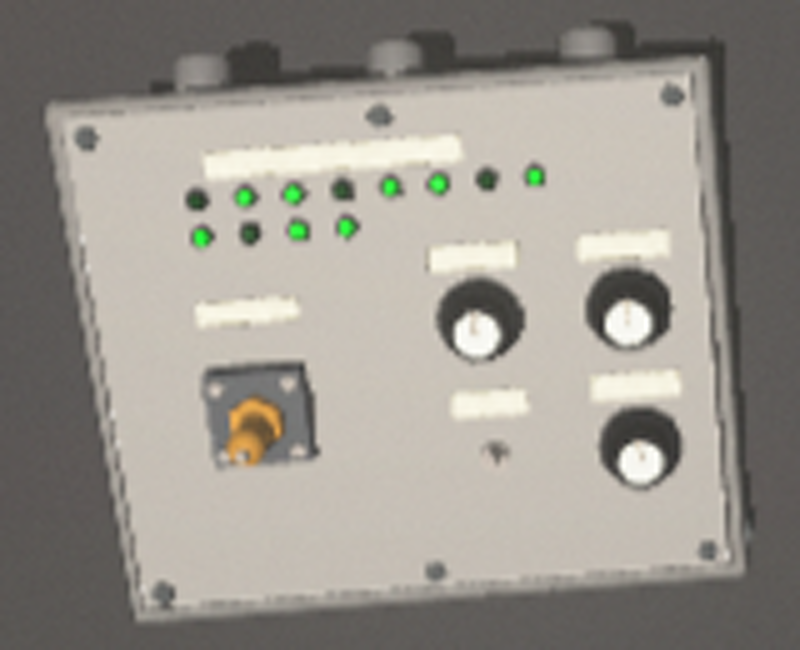

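View pics/c2.png

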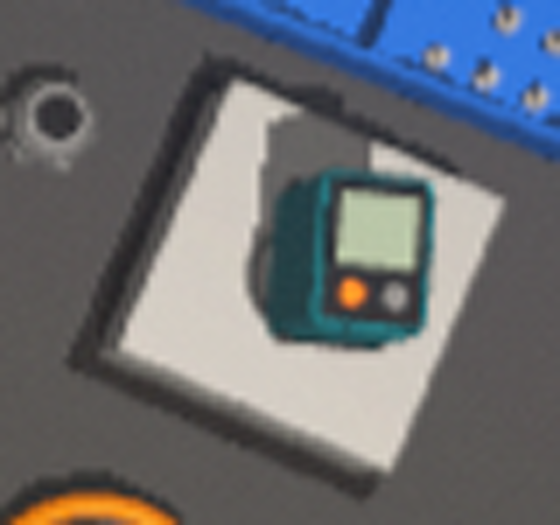

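View pics/c3.png

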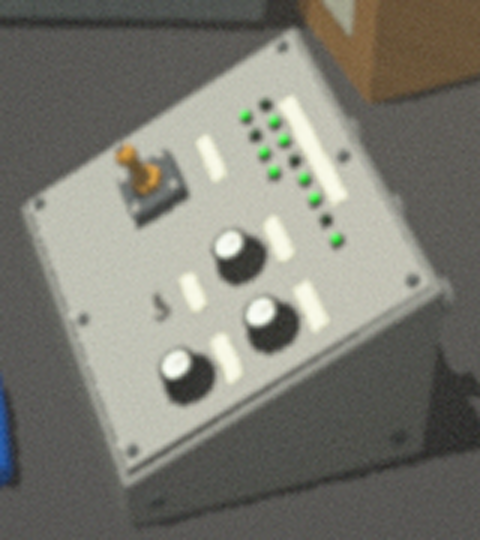

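View pics/c4.png

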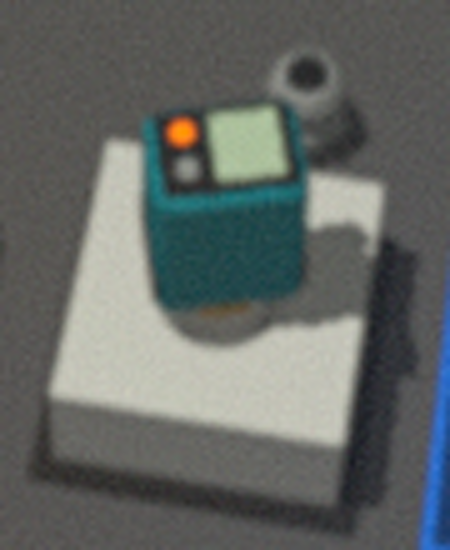

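```bash
python3 - <<'E'
from h import *
P=lambda x,y:(150+x/5-.4,165+y/5-.4)
FL=atz("top",P(140,618),.045);FR=atz("top",P(742,572),.045);RL=atz("top",P(50,105),.151);RR=atz("top",P(708,58),.151)
for a in(FL,FR,RL,RR):print(a.round(4))
y=lambda a,b:np.degrees(np.arctan2(-(a-b)[0],(a-b)[1]))
print("yaw",y(FL,FR),y(RL,RR),"lens",np.linalg.norm(FL-FR),np.linalg.norm(RL-RR),np.linalg.norm((FL-RL)[:2]),np.linalg.norm((FR-RR)[:2]))
d=RL-FL;e=RR-FR;print(np.degrees(np.arctan2(d[1],d[0])),np.degrees(np.arctan2(e[1],e[0])))
# side
S=lambda x,y:(240+x/3-.33,100+y/3-.33)
print("side F",atz("side",S(25,207),.045),atz("side",S(128,475),.045),atz("side",S(295,28),.151),atz("side",S(440,288),.151))
# gauge top corners z .135 top cam
Q=lambda x,y:(360+x/7-.43,230+y/7-.43)
for q in((325,172),(435,182),(425,335),(316,335)):print("gt",atz("top",Q(*q),.135).round(4))
print("gauge base?",[atz("top",Q(*q),.05).round(4) for q in((232,80),(505,200),(390,472),(112,350))])
G=lambda x,y:(280+x/5-.4,310+y/5-.4)
for q in((145,118),(292,98),(303,188),(163,205)):print("gs",atz("side",G(*q),.135).round(4))
print([atz("side",G(*q),.05).round(4) for q in((107,140),(383,185),(343,445),(52,397))])
E
```

```text
[0.4923 0.2738 0.045 ]
[0.5115 0.0206 0.045 ]
[0.6873 0.289  0.151 ]
[0.7071 0.0338 0.151 ]
yaw 4.324729599402886 4.432376913473726 lens 0.2539139773628353 0.2558992327931255 0.19554678486213642 0.19603363747379035
4.439838081916605 3.859438004046192
side F [0.49458406 0.27467812 0.045     ] [0.51562628 0.0275528  0.045     ] [0.68871168 0.29128827 0.151     ] [0.70644258 0.03763064 0.151     ]
gt [ 0.5555 -0.1915  0.135 ]
gt [ 0.5527 -0.2224  0.135 ]
gt [ 0.5098 -0.2183  0.135 ]
gt [ 0.5099 -0.1878  0.135 ]
gauge base? [array([ 0.5923, -0.1819,  0.05  ]), array([ 0.5555, -0.2647,  0.05  ]), array([ 0.4731, -0.2271,  0.05  ]), array([ 0.5099, -0.1436,  0.05  ])]
gs [ 0.5132 -0.188   0.135 ]
gs [ 0.5568 -0.1918  0.135 ]
gs [ 0.5519 -0.2213  0.135 ]
gs [ 0.5116 -0.217   0.135 ]
[array([ 0.5109, -0.1439,  0.05  ]), array([ 0.5932, -0.1812,  0.05  ]), array([ 0.5564, -0.2631,  0.05  ]), array([ 0.4747, -0.2268,  0.05  ])]
```

```bash
python3 - <<'E'
from h import *
s=cv2.imread("pics/side0.png");t=cv2.imread("pics/top0.png")
a=cv2.resize(s[138:178,270:310],None,fx=10,fy=10,interpolation=cv2.INTER_CUBIC)
b=cv2.resize(t[230:270,180:220],None,fx=10,fy=10,interpolation=cv2.INTER_CUBIC)
cv2.imwrite("pics/c5.png",np.hstack([a,b]))
E
```

```text
(no output)
```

View pics/c5.png

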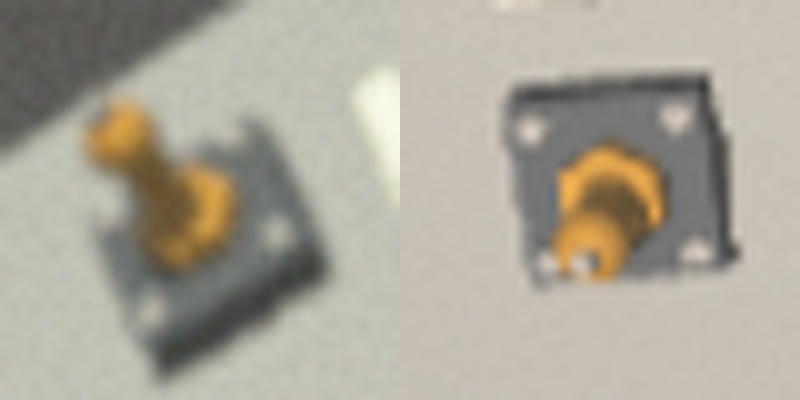

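```bash
python3 - <<'E'
from h import *
print(tri((270+12.0-.45,138+13.7-.45),(180+19.2-.45,230+24.7-.45)))
from scipy.optimize import least_squares
yaw=np.radians(4.3);C=np.array([.6,.155,0])
Rz=np.array([[np.cos(yaw),-np.sin(yaw),0],[np.sin(yaw),np.cos(yaw),0],[0,0,1]]);th=np.radians(28)
ax=Rz@np.array([-np.sin(th),0,np.cos(th)])
def base(u,v):return C+Rz@np.array([u,v,.045+(u+.1)*np.tan(th)])
obs=[("side",42,(281.55,151.25)),("top",42,(198.75,254.25)),("top",12,(200.85,248.55)),("side",18,(288.5,158.5))]
def f(p):return np.concatenate([proj(n,base(*p)+ax*z/1000)-q for n,z,q in obs])
r=least_squares(f,[-.03,.06]);print(r.x,r.fun.reshape(-1,2).round(2))
b=base(*r.x);print("axis",ax,"base",b,"head",b+ax*.042,"top",b+ax*.0495,"grip home",b+ax*.119)
E
```

```text
(array([0.55578428, 0.21358128, 0.13249472]), np.float64(0.4361275101691749))
[-0.01799682  0.06503143] [[ 0.43  1.42]
 [-1.01 -0.75]
 [-0.77 -0.65]
 [-0.56  1.21]]
axis [-0.46815006 -0.03520038  0.88294759] base [0.57717787 0.21849899 0.08860187] head [0.55751557 0.21702058 0.12568566] top [0.55400444 0.21675658 0.13230777] grip home [0.52146801 0.21431015 0.19367263]
```

Emit:
jog_arm(
  commands=[
    [[0, 0, 0, 7.06, 0], [0, 0, 0, 7.06, 0], [0, 0, 0, 7.06, 0], [0, 0, 0, 7.06, 0], [-1.9, 0, 1.88, 0, 0], [-1.9, 0, 1.88, 0, 0], [-1.9, 0, 1.88, 0, 0], [-1.9, 0, 1.88, 0, 0], [-1.9, 0, 1.88, 0, 0], [-1.9, 0, 1.88, 0, 0], [-1.9, 0, 1.88, 0, 0], [-1.9, 0, 1.88, 0, 0], [-1.9, 0, 1.88, 0, 0], [-1.9, 0, 1.88, 0, 0], [-1.9, 0, 1.88, 0, 0], [-1.9, 0, 1.88, 0, 0], [-1.9, 0, 1.88, 0, 0], [-1.9, 0, 1.88, 0, 0], [-1.9, 0, 1.88, 0, 0], [-1.9, 0, 1.88, 0, 0]],
  ],
)

```text
clock: 2.47
eef_pos: [0.5343, -0.2047, 0.2046]
ee_rot: [-1.571, -0.0, -1.658]
force: [0.2, -0.8, -1.0]
finger_gap: 0.0857
```

```bash
python3 - <<'E'
from h import *
print(env.get_obs()["qpos"].round(3))
a=env.read_camera("side")[:,:,::-1];b=env.read_camera("top")[:,:,::-1]
cv2.imwrite("pics/v1.png",np.hstack([cv2.resize(a[220:440,210:430],(400,400)),cv2.resize(b[190:350,320:480],(400,400))]))
E
```

```text
[-0.366  0.341 -0.021  1.208 -0.     2.863]
```

View pics/v1.png

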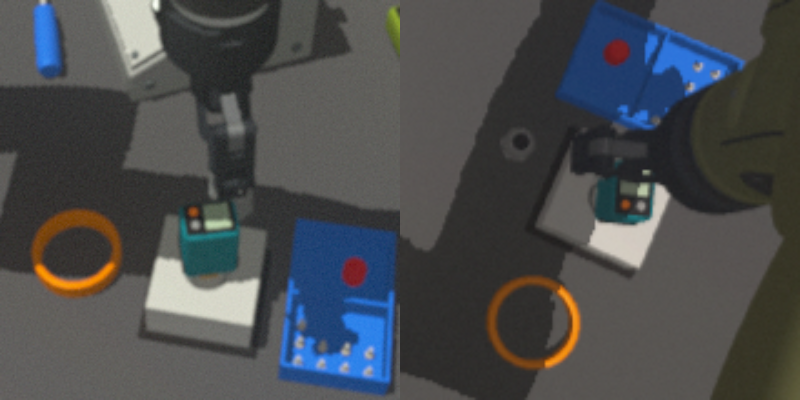

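Emit:
jog_arm(
  commands=[
    [[0, 0, 0, -7, 0], [0, 0, 0, -7, 0], [0, 0, 0, -7, 0], [0, 0, 0, -7, 0], [0, 0, 0, -7, 0], [0, 0, 0, -7, 0], [0, 0, 0, -7, 0], [0, 0, 0, -7, 0], [0, 0, 0, -7, 0], [0, 0, 0, -7, 0], [0, 0, 0, -7, 0], [0, 0, 0, -7, 0], [0, 0, 0, -7, 0], [0, 0, 0, -7, 0], [0, 0, 0, -7, 0], [0, 0, 0, -7, 0], [0, 0, 0, -7, 0], [0, 0, 0, -7, 0], [0, 0, 0, -7, 0], [0, 0, 0, -7, 0]],
  ],
)

```text
clock: 4.23
eef_pos: [0.5327, -0.2062, 0.2046]
ee_rot: [-1.571, 0.0, 0.791]
force: [-0.0, -0.1, 1.2]
finger_gap: 0.0855
```

Emit:
jog_arm(
  commands=[
    [[0, 0, 0, -7, 0], [0, 0, 0, -7, 0], [0, 0, 0, -7, 0], [0, 0, 0, -7, 0], [0, 0, 0, -7, 0], [0, 0, 0.1, -5, 0], [0, 0, 0, 0, 0]],
  ],
)

```text
clock: 4.82
eef_pos: [0.5316, -0.2059, 0.2046]
ee_rot: [-1.57, 0.0, 1.484]
force: [0.2, 0.9, -0.1]
finger_gap: 0.085
```

Emit:
jog_arm(
  commands=[
    [[0.1, 2, -0.1, 0, 0], [0, 2, 0, 0, 0], [0, 2, 0, 0, 0], [0, 2, 0, 0, 0], [0, 2, 0, 0, 0], [0, 1.9, 0, 0, 0], [0, 0, 0, 0, 0], [0, 0, 0, 0, 255], [0, 0, 0, 0, 255], [0, 0, 0, 0, 255], [0, 0, 0, 0, 255], [0, 0, 0, 0, 255], [0, 0, 0, 0, 255], [0, 0, 0, 0, 255], [0, 0, 0, 0, 255], [0, 0, 0, 0, 255], [0, 0, 0, 0, 255]],
  ],
  squeeze=20,
)

```text
clock: 6.23
eef_pos: [0.5346, -0.205, 0.0871]
ee_rot: [-1.574, 0.001, 1.484]
force: [-0.3, 0.0, 6.7]
finger_gap: 0.0336
```

Emit:
jog_arm(
  commands=[
    [[0, -0.5, 0, 0, 255], [0, -0.5, 0, 0, 255], [0, -0.5, 0, 0, 255], [0, -0.5, 0, 0, 255], [0, -0.5, 0, 0, 255], [0, 0, 0, 0, 255], [0, 0, 0, 0, 255]],
  ],
)

```text
clock: 6.82
eef_pos: [0.5336, -0.2047, 0.1109]
ee_rot: [-1.571, 0.0, 1.484]
force: [-0.6, -0.1, -3.1]
finger_gap: 0.0336
```

```bash
cat > v.py <<'E'
import sys
from h import *
n=sys.argv[1];cs=[int(x) for x in sys.argv[2:10]]
o=env.get_obs();print(o["qpos"].round(3),o["force"].round(1))
a=env.read_camera("side")[:,:,::-1];b=env.read_camera("top")[:,:,::-1]
cv2.imwrite(f"pics/{n}_s.png",a);cv2.imwrite(f"pics/{n}_t.png",b)
s=cs
cv2.imwrite(f"pics/{n}.png",np.hstack([cv2.resize(a[s[1]:s[3],s[0]:s[2]],(400,400),interpolation=cv2.INTER_CUBIC),cv2.resize(b[s[5]:s[7],s[4]:s[6]],(400,400),interpolation=cv2.INTER_CUBIC)]))
E
python3 v.py v2 270 280 370 420 340 210 440 310
```

```text
[-0.366  0.392 -0.196  0.983 -0.    -0.279] [-0.6 -0.1 -3.1]
```

View pics/v2.png

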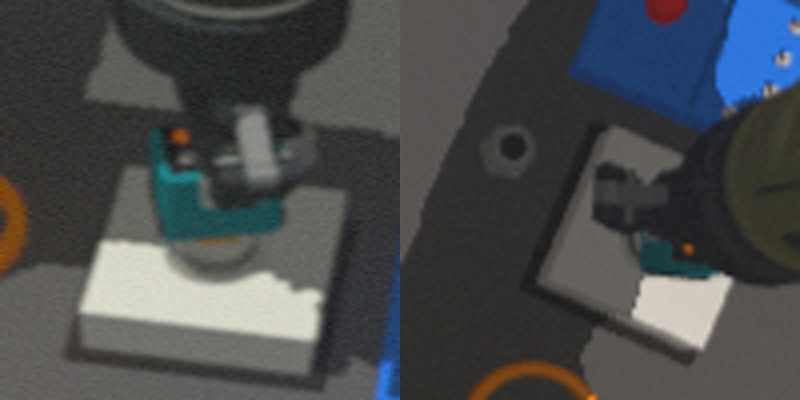

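Emit:
jog_arm(
  commands=[
    [[0, 0, 0.22, 0, 255], [0, -0.02, 0.22, 0, 255], [0, -0.02, 0.22, 0, 255], [0, -0.02, 0.22, 0, 255], [0, -0.02, 0.22, 0, 255], [0, -0.02, 0.22, 0, 255], [0, -0.02, 0.22, 0, 255], [0, -0.02, 0.22, 0, 255], [0, -0.02, 0.22, 0, 255], [0, 0, 0.22, 0, 255]],
  ],
)

```text
clock: 7.75
eef_pos: [0.5115, -0.2028, 0.1123]
ee_rot: [-1.571, 0.0, 1.484]
force: [4.0, -0.7, -3.1]
finger_gap: 0.0336
```

```bash
python3 v.py v3 270 280 370 420 340 210 440 310
```

```text
[-0.377  0.357 -0.248  0.966 -0.    -0.29 ] [ 4.  -0.7 -3.1]
```

View pics/v3.png

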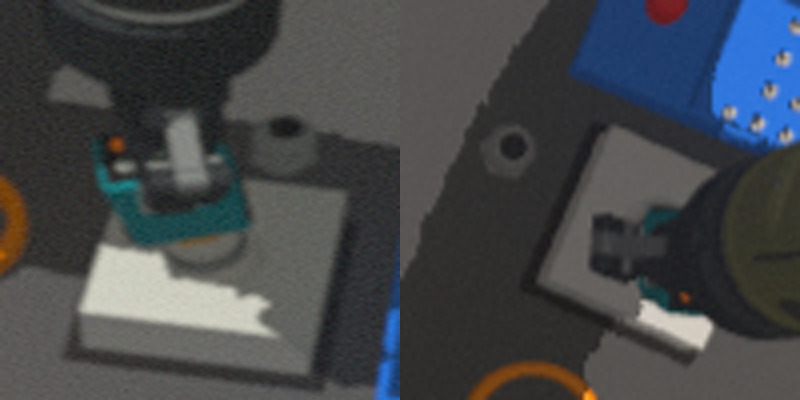

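Emit:
jog_arm(
  commands=[
    [[0, 0.02, 0.22, 0, 255], [0, 0.03, 0.22, 0, 255], [0, 0.03, 0.22, 0, 255], [0, 0.03, 0.22, 0, 255], [0, 0.03, 0.22, 0, 255], [0, 0.04, 0.22, 0, 255], [0, 0.04, 0.22, 0, 255], [0, 0.04, 0.22, 0, 255], [0, 0.04, 0.22, 0, 255], [0, 0.04, 0.22, 0, 255], [0, 0, 0, 0, 255]],
  ],
)

```text
clock: 8.77
eef_pos: [0.4889, -0.2007, 0.1087]
ee_rot: [-1.57, 0.0, 1.484]
force: [3.5, -0.9, -0.8]
finger_gap: 0.0341
```

```bash
python3 v.py v4 250 280 350 420 340 210 440 310
```

```text
[-0.389  0.326 -0.306  0.94  -0.    -0.302] [ 3.5 -0.9 -0.8]
```

View pics/v4.png

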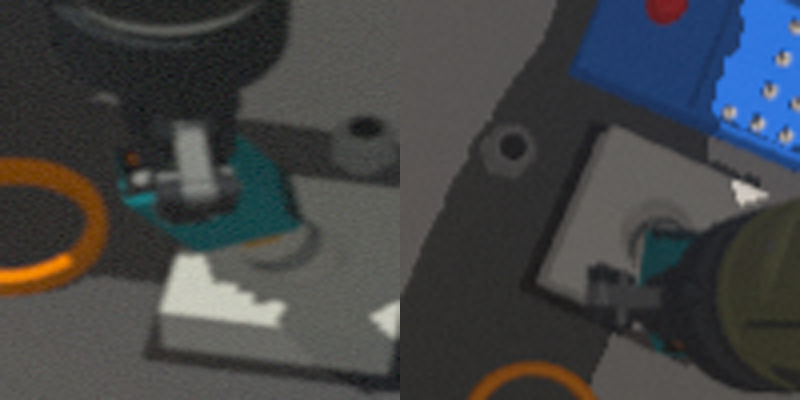

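Emit:
jog_arm(
  commands=[
    [[0, 0, -0.05, 0, 255], [0, 0, 0, 0, 255], [0, 0, 0, 0, 255], [0, -1, 0, 0, 255], [0, -2, 0, 0, 255], [0, -2.5, 0, 0, 255], [0, -3, 0, 0, 255], [0, -3, 0, 0, 255], [0, -3, 0, 0, 255], [0, -1.5, 0, 0, 255], [0, 0, 0, 0, 255], [0, 0, 0, 0, 255]],
  ],
  squeeze=70,
)

```text
clock: 9.87
eef_pos: [0.4896, -0.2005, 0.269]
ee_rot: [-1.57, -0.0, 1.484]
force: [0.3, -0.4, -3.0]
finger_gap: 0.0322
```

```bash
python3 v.py v5 240 200 400 360 340 210 480 350
```

```text
[-0.389  0.249  0.014  1.336  0.    -0.302] [ 0.3 -0.4 -3. ]
```

View pics/v5.png

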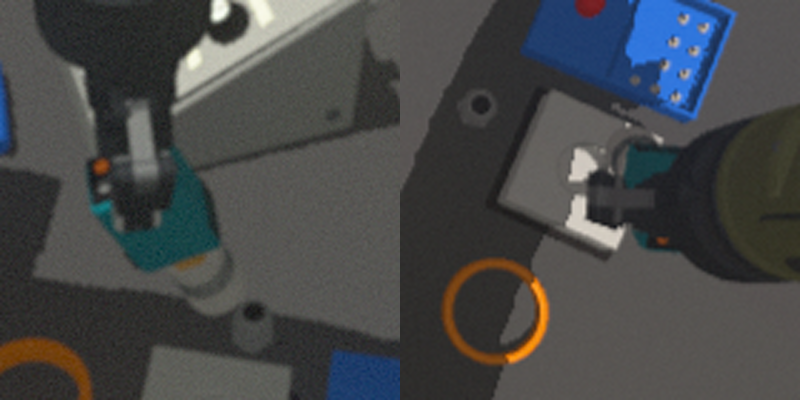

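Emit:
jog_arm(
  commands=[
    [[0, 0, 0, -4.65, 255], [0, 0, 0, -4.65, 255], [1.5, 0, -0.1, 0, 255], [2.4, 0, -0.2, 0, 255], [2.8, 0, -0.23, 0, 255], [2.8, 0, -0.23, 0, 255], [2.8, 0, -0.23, 0, 255], [2.8, 0, -0.23, 0, 255], [2.8, 0, -0.23, 0, 255], [2.8, 0, -0.23, 0, 255], [2.8, 0, -0.23, 0, 255], [2.8, 0, -0.23, 0, 255], [2.8, 0, -0.23, 0, 255], [2.8, 0, -0.23, 0, 255], [2.8, 0, -0.23, 0, 255], [2.8, 0, -0.23, 0, 255], [2.4, 0, -0.2, 0, 255], [1, 0, -0.1, 0, 255], [0, 0, 0, 0, 255], [0, 0, 0, 0, 255]],
  ],
)

```text
clock: 11.63
eef_pos: [0.4918, 0.2091, 0.2672]
ee_rot: [-1.567, 0.002, 1.647]
force: [0.1, -0.4, -3.2]
finger_gap: 0.0328
```

```bash
python3 v.py v6 210 60 350 200 120 190 260 330; python3 - <<'E'
from h import *
for n in("side","top"):
  for q in("coupler_mouth","gauge_grip","nipple_top","coupler_seat"):
    print(n,q,[(np.round(x["point"],1),round(x["score"],2)) for x in env.mark_of(q,n)[:2]])
E
```

```text
[ 4.03e-01  2.62e-01  2.70e-02  1.34e+00 -1.00e-03  3.26e-01] [ 0.1 -0.4 -3.2]
side coupler_mouth [(array([268.9, 124.9]), 0.86), (array([251.8, 360.1]), 0.69)]
side gauge_grip [(array([246.5,  88. ]), 0.78)]
side nipple_top [(array([282.1, 148.5]), 0.69)]
side coupler_seat [(array([264.1, 112.9]), 0.78)]
top coupler_mouth [(array([192.8, 263.1]), 0.95)]
top gauge_grip [(array([181.9, 281.3]), 0.85), (array([366.3, 246.4]), 0.17)]
top nipple_top [(array([199.7, 256. ]), 0.73)]
top coupler_seat [(array([187.4, 264.4]), 0.82)]
```

View pics/v6.png

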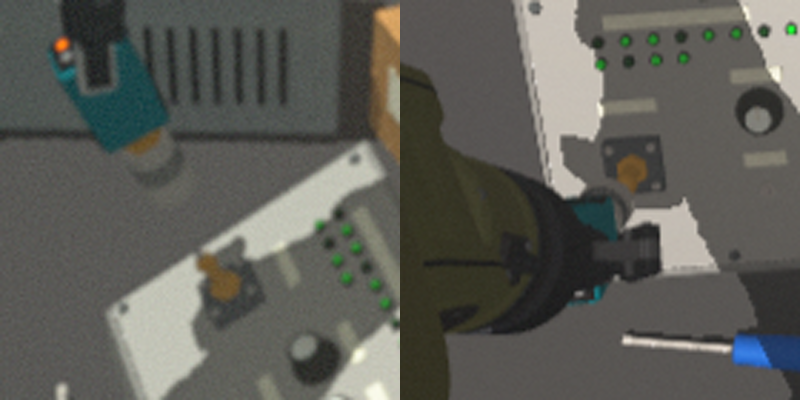

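```bash
cat > ov.py <<'E'
import sys
from h import *
n=sys.argv[1]; tilt=float(sys.argv[2]); off=float(sys.argv[3])
o=env.get_obs();tcp=o["eef_pos"];y=o["ee_rot"][2]-np.pi/2
h=np.array([np.cos(y),np.sin(y),0]);lat=np.array([-np.sin(y),np.cos(y),0]);t=np.radians(tilt)
ax=-np.sin(t)*h+np.array([0,0,np.cos(t)]);fx=np.cos(t)*h+np.array([0,0,np.sin(t)])
grip=tcp+np.array([0,0,off])
out=[]
for c,suf,box in(("side","_s",None),("top","_t",None)):
    im=cv2.imread(f"pics/{n}{suf}.png");
    ctr=proj(c,grip-ax*.08);x0=int(ctr[0])-40;y0=int(ctr[1])-45
    x0=max(x0,0);y0=max(y0,0);k=5
    cr=cv2.resize(im[y0:y0+110,x0:x0+80],None,fx=k,fy=k,interpolation=cv2.INTER_CUBIC)
    cr=np.clip(cr.astype(float)*1.6,0,255).astype(np.uint8)
    D=lambda X:tuple(int(v) for v in (proj(c,X)-[x0,y0]+.5)*k)
    def ring(zz,r,col):
        pts=np.array([D(grip+ax*(zz-.098)+r*(np.cos(a)*fx+np.sin(a)*lat)) for a in np.linspace(0,2*np.pi,40)]);cv2.polylines(cr,[pts],True,col,1)
    ring(0,.017,(0,0,255));ring(.045,.017,(0,255,0))
    for zz in(.057,.125):
        pts=np.array([D(grip+ax*(zz-.098)+a*.023*fx+b*.017*lat) for a,b in((1,1),(1,-1),(-1,-1),(-1,1))]);cv2.polylines(cr,[pts],True,(255,255,0),1)
    cv2.line(cr,D(grip),D(grip-ax*.17),(255,0,255),1)
    out.append(cr)
cv2.imwrite(f"pics/{n}_ov.png",np.hstack(out))
print("mouth",(grip-ax*.098).round(4))
E
python3 ov.py v6 28 .021
```

```text
mouth [0.5389 0.2126 0.2034]
```

View pics/v6_ov.png

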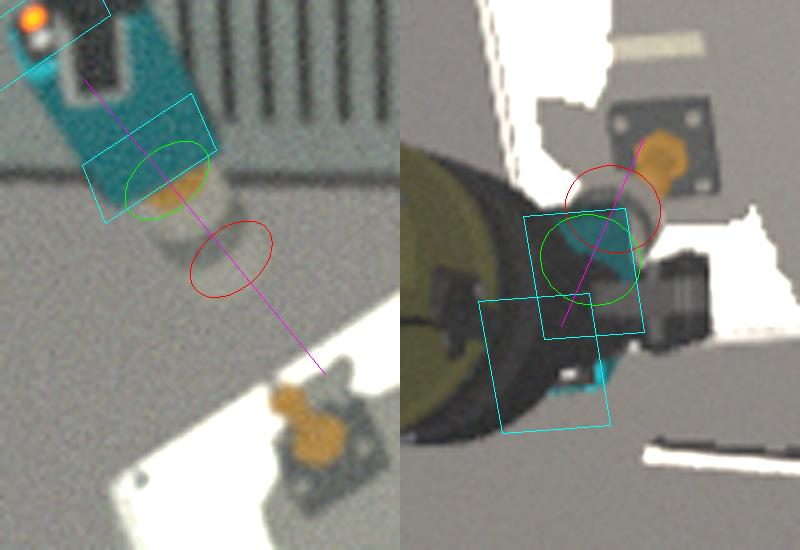

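```bash
sed -i 's/\*1.6,0,255/*float(sys.argv[4]) ,0,255/; s/k=5/k=5/' ov.py; for t in 22 25; do python3 ov.py v6 $t .021 2.2; cp pics/v6_ov.png pics/v6_ov$t.png;done
```

```text
mouth [0.5296 0.2119 0.1991]
mouth [0.5343 0.2122 0.2011]
```

View pics/v6_ov22.png

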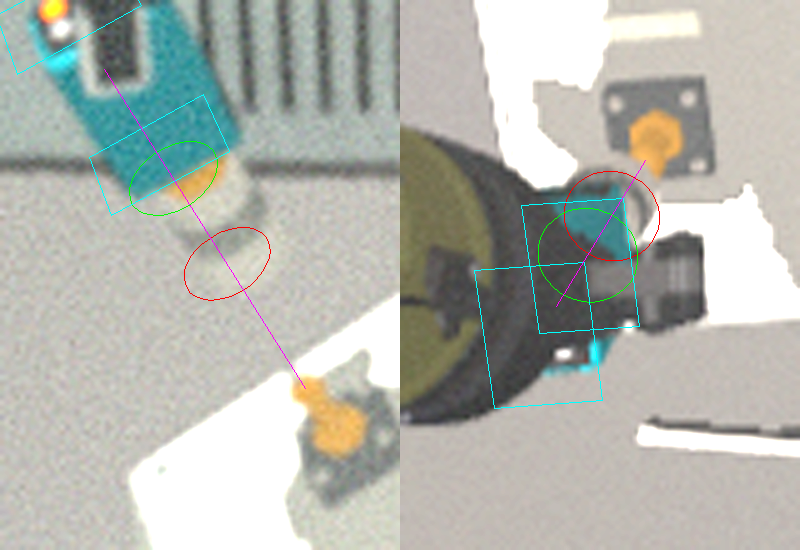

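View pics/v6_ov25.png

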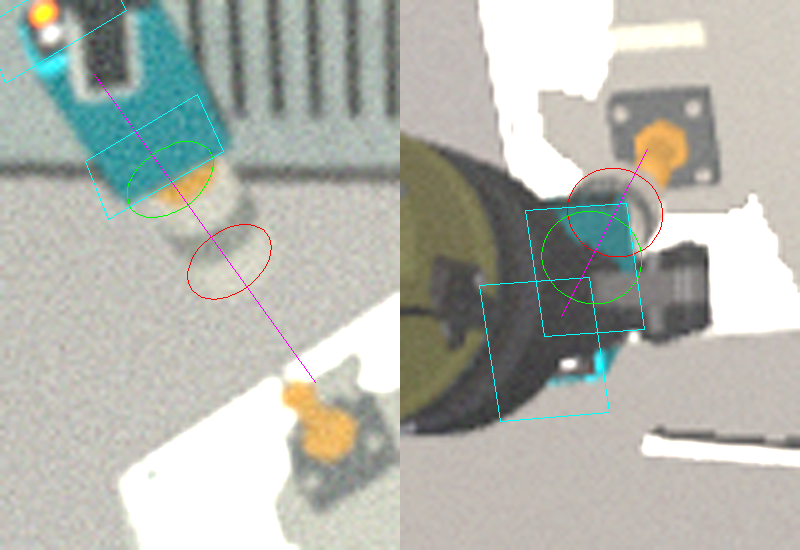

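```bash
python3 - <<'E'
from h import *
out=[]
for c,s,x0,y0 in(("side","_s",225,70),("top","_t",150,225)):
    a=cv2.imread(f"pics/v6{s}.png");a=cv2.bilateralFilter(a,5,25,3)
    cr=a[y0:y0+85,x0:x0+65]
    l=cv2.cvtColor(cr,cv2.COLOR_BGR2LAB);l[:,:,0]=cv2.createCLAHE(6,(3,3)).apply(l[:,:,0]);cr=cv2.cvtColor(l,cv2.COLOR_LAB2BGR)
    cr=cv2.resize(cr,None,fx=6,fy=6,interpolation=cv2.INTER_CUBIC)
    for i in range(0,65,10):cv2.putText(cr,str(x0+i),(i*6,8),0,.3,(0,0,255));
    for i in range(0,85,10):cv2.putText(cr,str(y0+i),(0,i*6+4),0,.3,(0,0,255))
    out.append(cr)
cv2.imwrite("pics/v6c.png",np.hstack(out))
E
```

```text
(no output)
```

View pics/v6c.png

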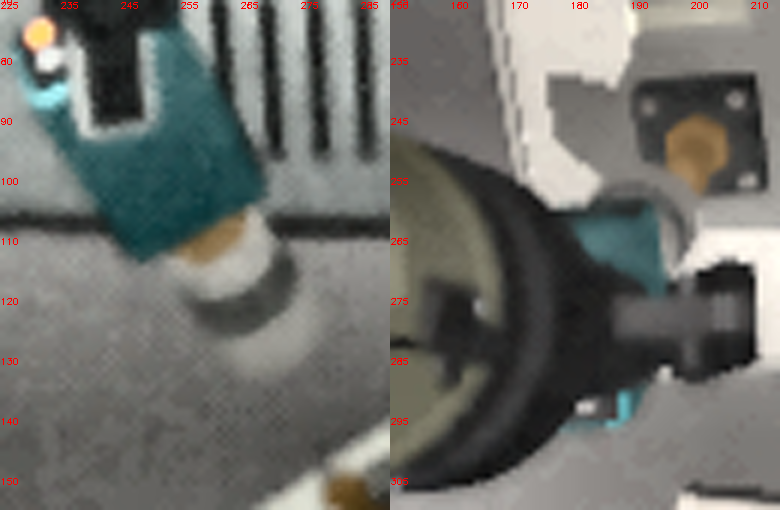

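```bash
cat > fit.py <<'E'
from h import *
from scipy.optimize import least_squares
def frame(yaw,tilt,roll=0):
    y=yaw-np.pi/2;h=np.array([np.cos(y),np.sin(y),0]);lat=np.array([-np.sin(y),np.cos(y),0])
    ax=-np.sin(tilt)*h+np.array([0,0,np.cos(tilt)]);fx=np.cos(tilt)*h+np.array([0,0,np.sin(tilt)])
    return ax,fx,lat
A=np.linspace(0,2*np.pi,73)
def ringpx(c,m,fx,lat,r=.017):return np.array([proj(c,m+r*(np.cos(a)*fx+np.sin(a)*lat)) for a in A])
E
python3 - <<'E'
from fit import *
o=env.get_obs();tcp=o["eef_pos"];yaw=o["ee_rot"][2]
def f(p):
    ax,fx,lat=frame(yaw,p[0]);g=tcp+np.array([p[1],p[2],p[3]])/100;m=g-.098*ax
    c=lambda z,a,b:m+z*ax+a*.023*fx+b*.017*lat
    rs=ringpx("side",m,fx,lat);rt=ringpx("top",m,fx,lat)
    r=[*(proj("side",c(.057,-1,-1))-(248,113.3)),*(proj("side",c(.057,1,-1))-(269.2,101.7)),
       rs[:,1].max()-133.3, rs[:,0].max()-278.5,
       *(proj("top",c(.057,1,-1))-(195,259.7)), rt[:,0].max()-201.7, rt[:,1].min()-255,
       *(proj("top",c(.125,-1,-1))-(190.3,295.8))]
    return np.array(r)
r=least_squares(f,[.45,0,0,2],loss='soft_l1');print(np.degrees(r.x[0]),r.x[1:],r.fun.round(1))
ax,fx,lat=frame(yaw,r.x[0]);print("mouth",tcp+r.x[1:]/100-.098*ax)
E
```

```text
Traceback (most recent call last):
  File "fit.py", line 8, in ringpx
    def ringpx(c,m,fx,lat,r=.017):return np.array([proj(c,m+r*(np.cos(a)*fx+np.sin(a)*lat)) for a in A])
                                                   ~~~~^^^^^^^^^^^^^^^^^^^^^^^^^^^^^^^^^^^^
  File "h.py", line 16, in proj
    f,cx,cy,T=K(n);c=T[:3,:3].T@(np.array(X)-T[:3,3]);return np.array([c[0]/c[2]*f+cx,c[1]/c[2]*f+cy])
              ~^^^
  File "h.py", line 4, in K
    c=env.camera_info(n);f=240/np.tan(np.radians(c["vertical_fov"]/2))
ValueError: time passes only in moves, steps and waits
```

```bash
python3 - <<'E'
s=open("h.py").read().replace("def K(n):","import functools\n@functools.lru_cache\ndef K(n):");open("h.py","w").write(s)
E
cat > f6.py <<'E'
from fit import *
o=env.get_obs();tcp=o["eef_pos"];yaw=o["ee_rot"][2]
print(o["clock"],tcp)
def f(p):
    ax,fx,lat=frame(yaw,p[0]);g=tcp+np.array([p[1],p[2],p[3]])/100;m=g-.098*ax
    c=lambda z,a,b:m+z*ax+a*.023*fx+b*.017*lat
    rs=ringpx("side",m,fx,lat);rt=ringpx("top",m,fx,lat)
    r=[*(proj("side",c(.057,-1,-1))-(248,113.3)),*(proj("side",c(.057,1,-1))-(269.2,101.7)),
       rs[:,1].max()-133.3, rs[:,0].max()-278.5,
       *(proj("top",c(.057,1,-1))-(195,259.7)), rt[:,0].max()-201.7, rt[:,1].min()-255,
       *(proj("top",c(.125,-1,-1))-(190.3,295.8))]
    return np.array(r)
r=least_squares(f,[.45,0,0,2],loss='soft_l1');print(np.degrees(r.x[0]),r.x[1:],r.fun.round(1))
ax,fx,lat=frame(yaw,r.x[0]);print("mouth",tcp+r.x[1:]/100-.098*ax)
E
python3 f6.py
```

```text
12.1333 [0.49297735 0.20915771 0.2689637 ]
18.707768437840084 [ 0.75574488 -0.16563832  2.67923933] [-2.4  0.6  0.6  0.5 -1.1 -2.4 -0.1 -2.2  0.4 -0.9 -0.1  0.2]
mouth [0.53188025 0.20984111 0.20293375]
```

Emit:
jog_arm(
  commands=[
    [[0.03, 0.75, -0.28, 0, 255], [0.03, 0.75, -0.28, 0, 255], [0.03, 0.75, -0.28, 0, 255], [0.03, 0.75, -0.28, 0, 255], [0.03, 0.75, -0.28, 0, 255], [0.03, 0.75, -0.28, 0, 255], [0, 0, 0, 0, 255], [0, 0, 0, 0, 255]],
  ],
)

```text
clock: 12.8
eef_pos: [0.5091, 0.2125, 0.2229]
ee_rot: [-1.569, 0.001, 1.646]
force: [1.0, -0.1, -2.1]
finger_gap: 0.0321
```

```bash
cat > cl.py <<'E'
import sys
from h import *
n=sys.argv[1];o=env.get_obs();print(o["clock"],o["eef_pos"].round(4),o["force"].round(1))
out=[]
for c,s in(("side","_s"),("top","_t")):
    a=env.read_camera(c)[:,:,::-1].copy();cv2.imwrite(f"pics/{n}{s}.png",a)
    x0,y0=[int(v) for v in proj(c,(.54,.213,.165))];x0-=32;y0-=42;y0=max(y0,0)
    a=cv2.bilateralFilter(a,5,25,3);cr=a[y0:y0+85,x0:x0+65]
    l=cv2.cvtColor(cr,cv2.COLOR_BGR2LAB);l[:,:,0]=cv2.createCLAHE(6,(3,3)).apply(l[:,:,0]);cr=cv2.cvtColor(l,cv2.COLOR_LAB2BGR)
    cr=cv2.resize(cr,None,fx=6,fy=6,interpolation=cv2.INTER_CUBIC)
    for i in range(0,65,10):cv2.putText(cr,str(x0+i),(i*6,8),0,.3,(0,0,255));
    for i in range(0,85,10):cv2.putText(cr,str(y0+i),(0,i*6+4),0,.3,(0,0,255))
    out.append(cr)
cv2.imwrite(f"pics/{n}.png",np.hstack(out))
E
python3 cl.py v7
```

```text
12.8 [0.5091 0.2125 0.2229] [ 1.  -0.1 -2.1]
```

View pics/v7.png

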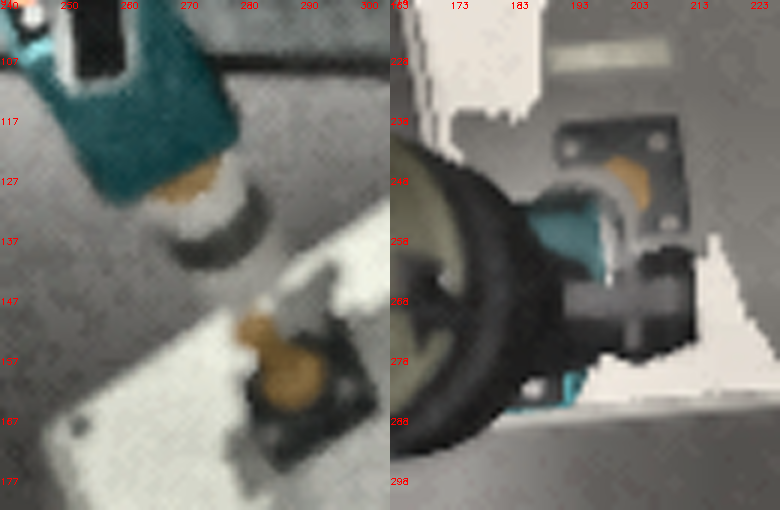

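```bash
cat > f7.py <<'E'
from fit import *
D=[(np.array([.49297735,.20915771,.2689637]),(248,113.3),(269.2,101.7),(278.5,133.3),(195,259.7),(201.7,255)),
   (np.array([.5091,.2125,.2229]),(260,131.2),(279.7,120.3),None,(198.5,251.3),(204.7,245.5))]
yaw=1.646
def f(p):
    out=[]
    ax,fx,lat=frame(yaw,p[0])
    for tcp,a1,b1,m1,b2,m2 in D:
        g=tcp+np.array([p[1],p[2],p[3]])/100;m=g-.098*ax;e=p[4]/100
        c=lambda z,a,b:m+z*ax+a*(.023-e)*fx+b*(.017-e)*lat
        rs=ringpx("side",m,fx,lat);rt=ringpx("top",m,fx,lat);
        rt=np.vstack([rt,ringpx("top",m+.02*ax,fx,lat)])
        if m1 is not None:out+=[rs[:,0].max()-m1[0],rs[:,1].max()-m1[1]]
        out+=[*(proj("side",c(.057,-1,-1))-a1),*(proj("side",c(.057,1,-1))-b1),*(proj("top",c(.057,1,-1))-b2),rt[:,0].max()-m2[0],rt[:,1].min()-m2[1]]
    return np.array(out)
r=least_squares(f,[.45,0,0,2,0.1],loss='soft_l1');print(np.degrees(r.x[0]),r.x[1:],r.fun.round(1))
ax,fx,lat=frame(yaw,r.x[0]);m=D[1][0]+r.x[1:4]/100-.098*ax;print("mouth",m)
for h in((.5558,.2136,.1325),(.5575,.217,.1257)):
    d=h-m;print("ball along axis",d@ax,"perp fx",d@fx,"lat",d@lat)
for z in(0,.045):print("mouth px",proj("side",m+z*ax),proj("top",m+z*ax))
E
python3 f7.py
```

```text
20.539290499175003 [ 0.84778314 -0.27046488  2.58951119  0.25696071] [-0.3 -1.1  0.1 -0.3  0.   0.4 -0.9 -1.8  0.9 -3.  -1.1  0.3 -0.5  0.7
 -0.6 -0.   1.1  0.6]
mouth [0.55186391 0.21237866 0.15702479]
ball along axis -0.0243750642554249 perp fx -0.004843124565987339 lat 0.0009221562953446635
ball along axis -0.0314271841991058 perp fx -0.005402254493352934 lat 0.004184820547801894
mouth px [278.89591916 142.09017253] [196.74656603 254.78575307]
mouth px [269.52415371 125.88740069] [192.37373949 261.14226147]
```

Emit:
jog_arm(
  commands=[
    [[0.08, 0.08, 0.21, 0, 255], [0.07, 0.08, 0.21, 0, 255], [0, 0.5, -0.19, 0, 255], [0, 0.5, -0.19, 0, 255], [0, 0.5, -0.18, 0, 255], [0, 0, 0, 0, 255], [0, 0, 0, 0, 255]],
  ],
)

```text
clock: 13.48
eef_pos: [0.5105, 0.214, 0.2065]
ee_rot: [-1.569, 0.0, 1.646]
force: [-0.8, -0.8, -2.4]
finger_gap: 0.0325
```

```bash
python3 cl.py v8
```

```text
13.4833 [0.5105 0.214  0.2065] [-0.8 -0.8 -2.4]
```

View pics/v8.png

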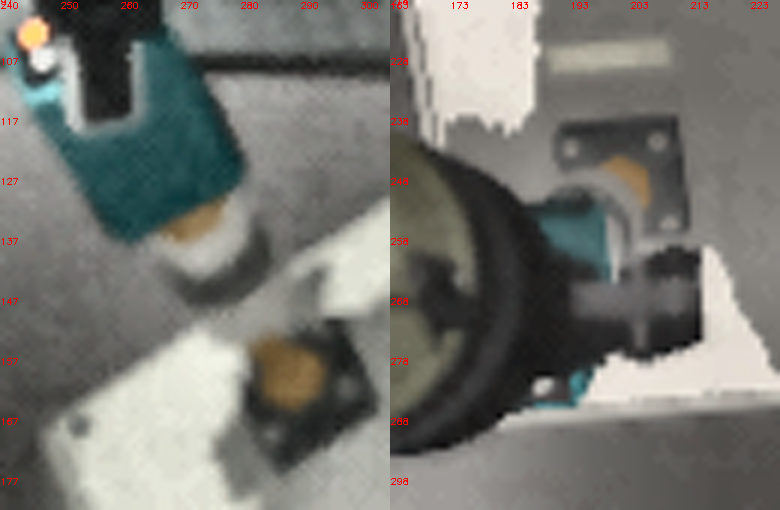

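Emit:
jog_arm(
  commands=[
    [[0, 0.25, -0.09, 0, 255], [0, 0.25, -0.1, 0, 255], [0, 0.25, -0.09, 0, 255], [0, 0, 0, 0, 255]],
  ],
)

```text
clock: 13.92
eef_pos: [0.5128, 0.2138, 0.1989]
ee_rot: [-1.569, 0.001, 1.646]
force: [-1.5, -1.3, -2.7]
finger_gap: 0.032
```

Emit:
jog_arm(
  commands=[
    [[0, 0.2, -0.07, 0, 255], [0, 0.2, -0.08, 0, 255], [0, 0, 0, 0, 255]],
  ],
)

```text
clock: 14.17
eef_pos: [0.5141, 0.2133, 0.1948]
ee_rot: [-1.568, 0.003, 1.645]
force: [-2.7, -4.4, -3.6]
finger_gap: 0.0325
```

```bash
python3 cl.py v9
```

```text
14.1667 [0.5141 0.2133 0.1948] [-2.7 -4.4 -3.6]
```

View pics/v9.png

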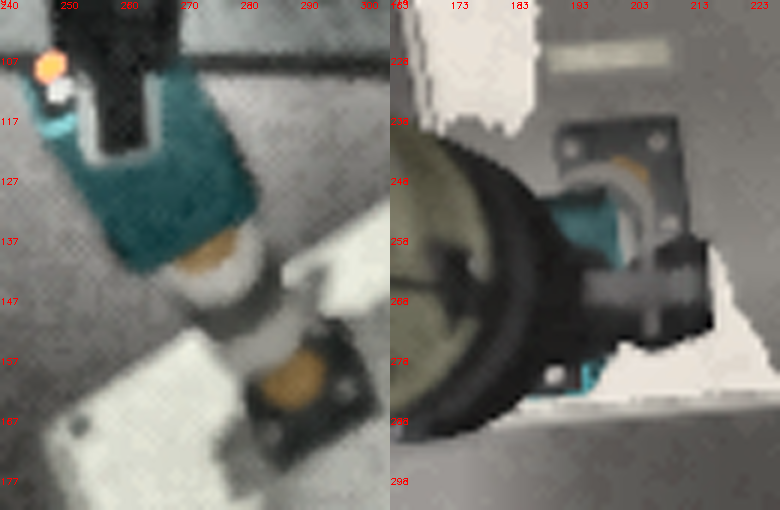

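Emit:
jog_arm(
  commands=[
    [[-0.1, 0, 0.05, 0, 255], [-0.1, 0, 0.05, 0, 255], [0, 0, 0, 0, 255], [0, 0, 0, 0, 255]],
  ],
)

```text
clock: 14.6
eef_pos: [0.5142, 0.2128, 0.1958]
ee_rot: [-1.571, -0.001, 1.646]
force: [-1.9, -1.4, -3.1]
finger_gap: 0.0326
```

Emit:
jog_arm(
  commands=[
    [[-0.06, 0.15, 0, 0, 255], [0, 0.15, -0.02, 0, 255], [0, 0, 0, 0, 255], [0, 0, 0, 0, 255]],
  ],
)

```text
clock: 14.93
eef_pos: [0.5145, 0.2119, 0.1926]
ee_rot: [-1.571, -0.0, 1.646]
force: [-2.0, -1.2, -1.9]
finger_gap: 0.0324
```

Emit:
jog_arm(
  commands=[
    [[0, 0.15, -0.05, 0, 255], [0, 0.15, -0.05, 0, 255], [0, 0.1, -0.03, 0, 255], [0, 0, 0, 0, 255], [0, 0, 0, 0, 255]],
  ],
)

```text
clock: 15.35
eef_pos: [0.5159, 0.212, 0.1886]
ee_rot: [-1.571, 0.0, 1.646]
force: [-3.3, -1.8, -1.3]
finger_gap: 0.0324
```

```bash
python3 cl.py v10
```

```text
15.35 [0.5159 0.212  0.1886] [-3.3 -1.8 -1.3]
```

View pics/v10.png

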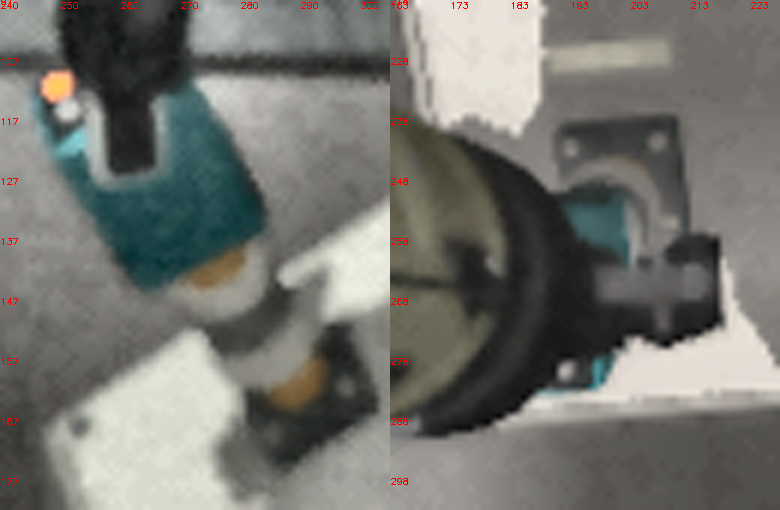

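Emit:
jog_arm(
  commands=[
    [[0, 0, 0, 0, 255], [0, 0, 0, 0, 255], [0, 0.05, 0.11, 0, 255], [0, 0.05, 0.11, 0, 255], [0, 0.06, 0.11, 0, 255], [0, 0.06, 0.11, 0, 255], [0, 0.06, 0.11, 0, 255], [0, 0, 0, 0, 255]],
  ],
  squeeze=20,
)

```text
clock: 16.12
eef_pos: [0.5127, 0.2118, 0.187]
ee_rot: [-1.576, -0.0, 1.646]
force: [4.0, -3.2, 2.5]
finger_gap: 0.0322
```

Emit:
jog_arm(
  commands=[
    [[0, 0.06, 0.11, 0, 255], [0, 0.06, 0.11, 0, 255], [0, 0.06, 0.11, 0, 255], [0, 0.07, 0.11, 0, 255], [0, 0.07, 0.11, 0, 255], [0, 0.07, 0.11, 0, 255], [0, 0.07, 0.11, 0, 255], [0, 0, 0, 0, 255], [0, 0, 0, 0, 255]],
  ],
)

```text
clock: 16.87
eef_pos: [0.508, 0.2117, 0.1838]
ee_rot: [-1.582, -0.001, 1.645]
force: [7.5, -2.8, 4.1]
finger_gap: 0.0325
```

```bash
python3 cl.py v11
```

```text
16.8667 [0.508  0.2117 0.1838] [ 7.5 -2.8  4.1]
```

View pics/v11.png

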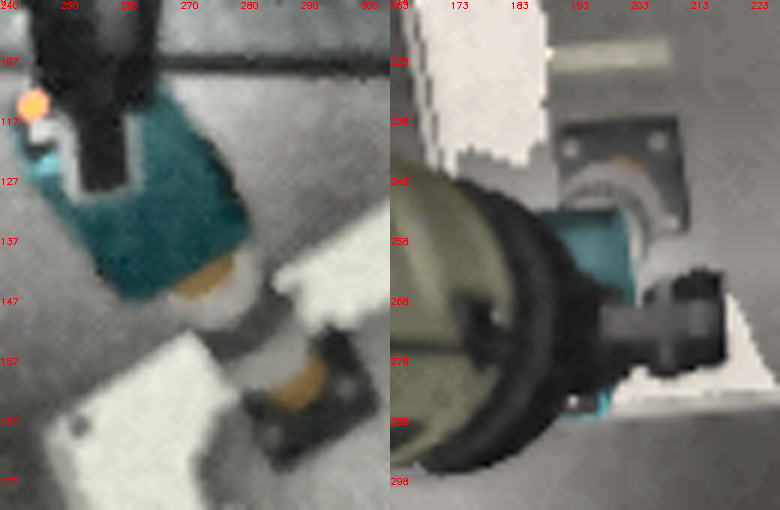

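```bash
cat > f11.py <<'E'
from fit import *
def run(tcp,a1,b1,b2,m2):
    yaw=1.646
    def f(p):
        ax,fx,lat=frame(yaw,p[0]);m=tcp+np.array([p[1],-.27,p[2]])/100-.098*ax;e=.0026
        c=lambda z,a,b:m+z*ax+a*(.023-e)*fx+b*(.017-e)*lat
        rt=np.vstack([ringpx("top",m,fx,lat),ringpx("top",m+.02*ax,fx,lat)])
        return np.array([*(proj("side",c(.057,-1,-1))-a1),*(proj("side",c(.057,1,-1))-b1),*(proj("top",c(.057,1,-1))-b2),rt[:,0].max()-m2[0],rt[:,1].min()-m2[1]])
    r=least_squares(f,[.45,.8,2.5]);ax,fx,lat=frame(yaw,r.x[0]);m=tcp+np.array([r.x[1],-.27,r.x[2]])/100-.098*ax
    d=np.array((.5558,.2136,.1325))-m;print(np.degrees(r.x[0]),r.x[1:],r.fun.round(1),"mouth",m.round(4),"ball",(d@ax).round(4),(d@fx).round(4),(d@lat).round(4))
run(np.array([.5091,.2125,.2229]),(260,131.2),(279.7,120.3),(198.5,251.3),(204.7,245.5))
run(np.array([.5159,.2120,.1886]),(264.2,145.3),(284.2,132.3),(202.7,251.3),(208,244.7))
run(np.array([.508,.2117,.1838]),(261.7,147),(281.3,136.2),(202.2,253.3),(208,245.5))
E
python3 f11.py
```

```text
21.300443935115805 [0.88301644 2.65156859] [-0.6 -0.  -0.1  0.2 -0.7 -0.5  1.  -0.3] mouth [0.5534 0.2125 0.1581] ball -0.0248 -0.007 0.0009
22.492469811315086 [0.63326198 2.94790758] [-0.8 -0.9 -1.2  1.4 -1.2 -1.4  0.9 -0.7] mouth [0.5596 0.2121 0.1275] ball 0.006 -0.0015 0.0018
24.750068753949975 [0.85434456 2.86622547] [-0.1  0.2 -0.6 -0.2 -0.2 -0.7  1.2 -0.1] mouth [0.5575 0.2121 0.1235] ball 0.0088 0.0024 0.0016
```

Emit:
jog_arm(
  commands=[
    [[0, 0.07, 0.11, 0, 255], [0, 0.07, 0.11, 0, 255], [0, 0.07, 0.11, 0, 255], [0, 0.07, 0.11, 0, 255], [0, 0.07, 0.11, 0, 255], [0, 0, 0, 0, 255], [0, 0, 0, 0, 255], [0, 0, 0, 0, 255]],
  ],
)

```text
clock: 17.63
eef_pos: [0.5021, 0.2116, 0.1797]
ee_rot: [-1.581, -0.001, 1.646]
force: [8.7, -1.7, 1.9]
finger_gap: 0.0322
```

```bash
python3 cl.py v12
```

```text
17.6333 [0.5021 0.2116 0.1797] [ 8.7 -1.7  1.9]
```

View pics/v12.png

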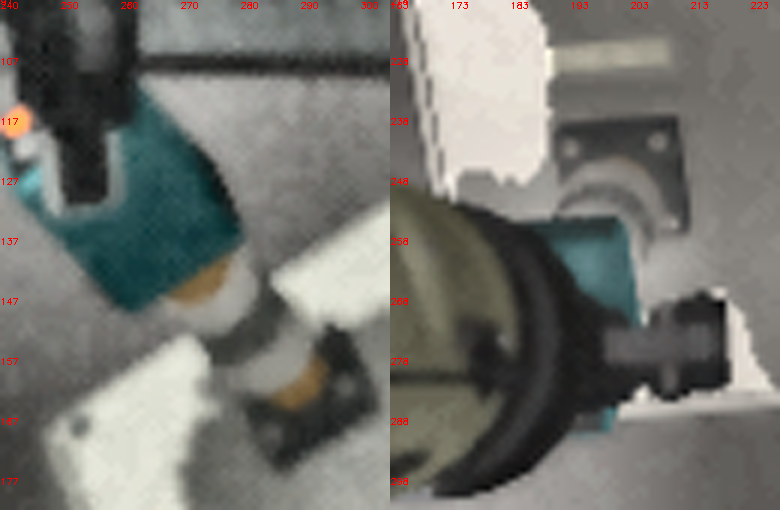

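```bash
sed -i '/^run/d' f11.py; cat >> f11.py <<'E'
run(np.array([.5021,.2116,.1797]),(262,148.7),(280.5,136.7),(203,255),(207.2,244.3))
E
python3 f11.py
```

```text
29.955492397847824 [0.99126346 2.83027935] [-0.5  0.3 -0.9 -0.1 -1.  -1.2  1.9 -0.3] mouth [0.5608 0.2126 0.1231] ball 0.0106 0.0004 0.0014
```

Emit:
jog_arm(
  commands=[
    [[0, 0, 0, 0, 255], [0, 0, 0, 0, 255], [0, 0, -0.15, 0, 255], [0, 0, -0.15, 0, 255], [0, 0, 0, 0, 255], [0, 0, 0, 0, 255]],
  ],
  squeeze=90,
)

```text
clock: 18.23
eef_pos: [0.5035, 0.2115, 0.179]
ee_rot: [-1.578, -0.001, 1.646]
force: [5.7, -1.7, 0.3]
finger_gap: 0.0323
```

Emit:
jog_arm(
  commands=[
    [[0, 0, -0.15, 0, 255], [0, 0.09, -0.05, 0, 255], [0, 0.09, -0.05, 0, 255], [0, 0.09, -0.05, 0, 255], [0, 0.09, -0.05, 0, 255], [0, 0.09, -0.05, 0, 255], [0, 0, 0, 0, 255], [0, 0, 0, 0, 255]],
  ],
)

```text
clock: 18.9
eef_pos: [0.5059, 0.2117, 0.1751]
ee_rot: [-1.575, -0.001, 1.646]
force: [2.1, -3.3, 7.1]
finger_gap: 0.0322
```

Emit:
jog_arm(
  commands=[
    [[-0.05, 0, -0.1, 0, 255], [-0.05, 0.09, -0.1, 0, 255], [0, 0.09, -0.05, 0, 255], [0, 0.09, -0.05, 0, 255], [0, 0.09, -0.05, 0, 255], [0, 0.09, -0.05, 0, 255], [0, 0, 0, 0, 255], [0, 0, 0, 0, 255]],
  ],
)

```text
clock: 19.57
eef_pos: [0.507, 0.2114, 0.1736]
ee_rot: [-1.573, -0.004, 1.647]
force: [-9.2, -2.9, 28.1]
finger_gap: 0.0321
```

```bash
python3 cl.py v13
```

```text
19.5667 [0.507  0.2114 0.1736] [-9.2 -2.9 28.1]
```

View pics/v13.png

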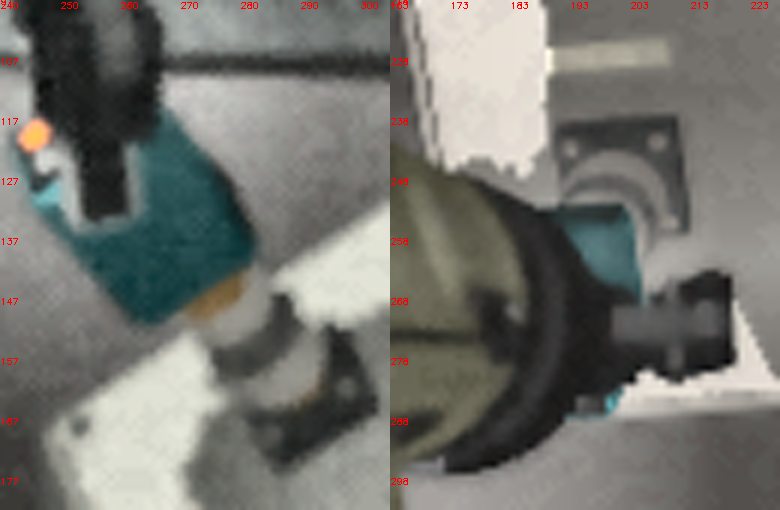

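```bash
sed -i '/^run/d' f11.py; cat >> f11.py <<'E'
run(np.array([.507,.2114,.1736]),(264.2,151.2),(282.5,137.),(203.3,252.5),(208,243))
# predicted home pose features
for B,nm in((np.array((.5558,.2136,.1325)),"tri"),(np.array((.5575,.217,.1257)),"model"),(np.array((.5565,.215,.1295)),"mid")):
    ax,fx,lat=frame(1.646,np.radians(28));m=B-.021*ax;e=.0026
    c=lambda z,a,b:m+z*ax+a*(.023-e)*fx+b*(.017-e)*lat
    print(nm,proj("side",c(.057,-1,-1)),proj("side",c(.057,1,-1)),proj("top",c(.057,1,-1)))
    for p,q in((proj("side",B),(281.55,151.25)),(proj("top",B),(198.75,254.25))):print("  ball resid",p-q)
E
python3 f11.py
```

```text
30.09421179160044 [0.87854692 3.04864508] [-0.5 -0.9 -0.8  0.9 -0.7 -0.5  1.6 -0.8] mouth [0.5648 0.2124 0.1193] ball 0.0159 -0.0011 0.0019
tri [264.85925165 150.92692375] [283.20536019 139.0761311 ] [202.00579563 250.62996354]
  ball resid [-0.22020406  0.02367109]
  ball resid [ 0.01500992 -0.23106336]
model [265.6405818  152.37139003] [283.86072808 140.61418954] [200.91922431 250.11741937]
  ball resid [0.42430227 1.42212809]
  ball resid [-1.00363102 -0.74626454]
mid [265.18880414 151.60588111] [283.48024099 139.7960207 ] [201.57741807 250.42948885]
  ball resid [0.05026438 0.68100875]
  ball resid [-0.38541574 -0.4337692 ]
```

Emit:
jog_arm(
  commands=[
    [[0, -0.09, 0.05, 0, 255], [0, -0.09, 0.05, 0, 255], [0, 0, 0, 0, 255]],
  ],
)

```text
clock: 19.92
eef_pos: [0.5069, 0.2114, 0.174]
ee_rot: [-1.573, -0.003, 1.647]
force: [-4.8, -2.3, 18.7]
finger_gap: 0.0319
```

Emit:
jog_arm(
  commands=[
    [[0, -0.09, 0.05, 0, 255], [0, 0, 0, 0, 255], [0, 0, 0, 0, 255]],
  ],
)

```text
clock: 20.17
eef_pos: [0.5068, 0.2114, 0.1742]
ee_rot: [-1.573, -0.003, 1.647]
force: [-2.4, -2.7, 13.9]
finger_gap: 0.0317
```

Emit:
jog_arm(
  commands=[
    [[0, -0.09, 0.05, 0, 255], [0, 0, 0, 0, 255], [0, 0, 0, 0, 255]],
  ],
)

```text
clock: 20.42
eef_pos: [0.5066, 0.2114, 0.1746]
ee_rot: [-1.573, -0.003, 1.647]
force: [-2.5, -1.9, 11.7]
finger_gap: 0.0319
```

Emit:
jog_arm(
  commands=[
    [[0, -0.09, 0.05, 0, 255], [0, 0, 0, 0, 255], [0, 0, 0, 0, 255]],
  ],
)

```text
clock: 20.67
eef_pos: [0.5063, 0.2114, 0.1752]
ee_rot: [-1.574, -0.003, 1.647]
force: [-0.4, -1.4, 9.2]
finger_gap: 0.0322
```

Emit:
jog_arm(
  commands=[
    [[0, -0.09, 0.05, 0, 255], [0, 0, 0, 0, 255], [0, 0, 0, 0, 255]],
  ],
)

```text
clock: 20.92
eef_pos: [0.506, 0.2114, 0.1759]
ee_rot: [-1.574, -0.003, 1.647]
force: [0.7, -1.8, 7.0]
finger_gap: 0.0324
```

Emit:
jog_arm(
  commands=[
    [[0, -0.09, 0.05, 0, 255], [0, 0, 0, 0, 255], [0, 0, 0, 0, 255]],
  ],
)

```text
clock: 21.17
eef_pos: [0.5055, 0.2113, 0.1765]
ee_rot: [-1.573, -0.002, 1.646]
force: [1.5, -1.0, 7.2]
finger_gap: 0.032
```

Emit:
jog_arm(
  commands=[
    [[0, -0.09, 0.05, 0, 255], [0, 0, 0, 0, 255], [0, 0, 0, 0, 255]],
  ],
)

```text
clock: 21.42
eef_pos: [0.5051, 0.2112, 0.1771]
ee_rot: [-1.573, -0.002, 1.647]
force: [2.2, -0.3, 5.8]
finger_gap: 0.032
```

Emit:
jog_arm(
  commands=[
    [[0, -0.09, 0.05, 0, 255], [0, 0, 0, 0, 255], [0, 0, 0, 0, 255]],
  ],
)

```text
clock: 21.67
eef_pos: [0.5046, 0.2111, 0.1777]
ee_rot: [-1.573, -0.002, 1.647]
force: [3.5, 1.1, 5.0]
finger_gap: 0.0321
```

Emit:
jog_arm(
  commands=[
    [[0, 0.09, -0.1, 0, 255], [0, 0.09, -0.1, 0, 255], [0, 0.09, -0.05, 0, 255], [0, 0.09, -0.05, 0, 255], [0, 0.09, -0.05, 0, 255], [0, 0.09, -0.05, 0, 255], [0, 0.09, -0.05, 0, 255], [0, 0.09, -0.05, 0, 255], [0, 0, 0, 0, 255], [0, 0, 0, 0, 255], [0, 0, 0, 0, 255]],
  ],
)

```text
clock: 22.58
eef_pos: [0.5069, 0.2112, 0.1737]
ee_rot: [-1.571, -0.003, 1.647]
force: [-8.2, -1.9, 27.3]
finger_gap: 0.0321
```

```bash
python3 cl.py v14; python3 - <<'E'
from fit import *
o=env.get_obs();print(o["force"])
out=[]
for B in((.5558,.2136,.1325),(.5565,.215,.1295)):
  for dep in(.021,.0165):
    im=cv2.imread("pics/v14_s.png");x0,y0,k=255,110,6
    cr=cv2.resize(im[y0:y0+60,x0:x0+62],None,fx=k,fy=k,interpolation=cv2.INTER_CUBIC)
    ax,fx,lat=frame(1.646,np.radians(28));m=np.array(B)-dep*ax
    for z,r,col in((0,.017,(0,0,255)),(.045,.017,(0,255,0))):
        cv2.polylines(cr,[((ringpx("side",m+z*ax,fx,lat,r)-[x0,y0]+.5)*k).astype(int)],True,col,1)
    out.append(cr)
cv2.imwrite("pics/v14o.png",np.vstack([np.hstack(out[:2]),np.hstack(out[2:])])[:, :])
print(np.vstack([np.hstack(out[:2]),np.hstack(out[2:])]).shape)
E
```

```text
22.5833 [0.5069 0.2112 0.1737] [-8.2 -1.9 27.3]
[-8.16620786 -0.66729064 26.88927616]
(720, 744, 3)
```

View pics/v14o.png

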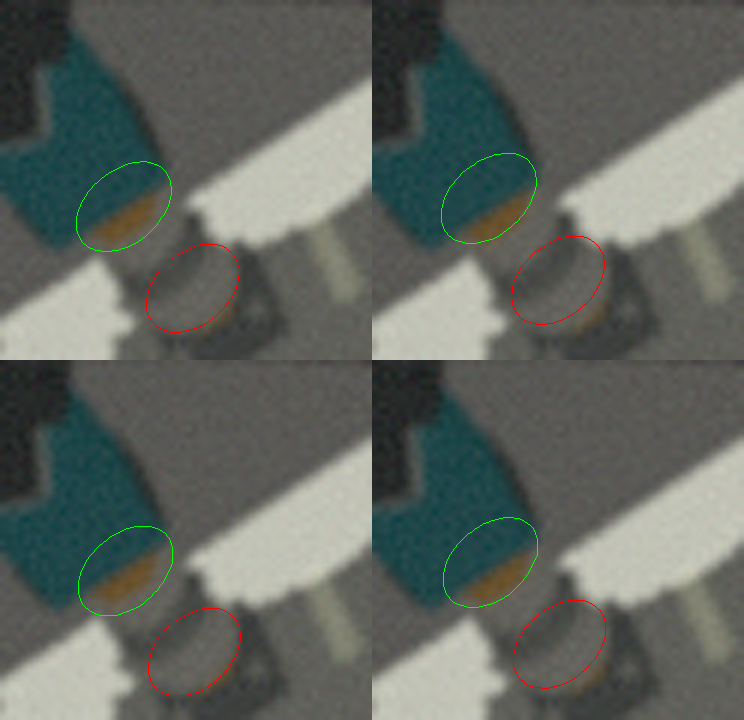

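View pics/v14.png

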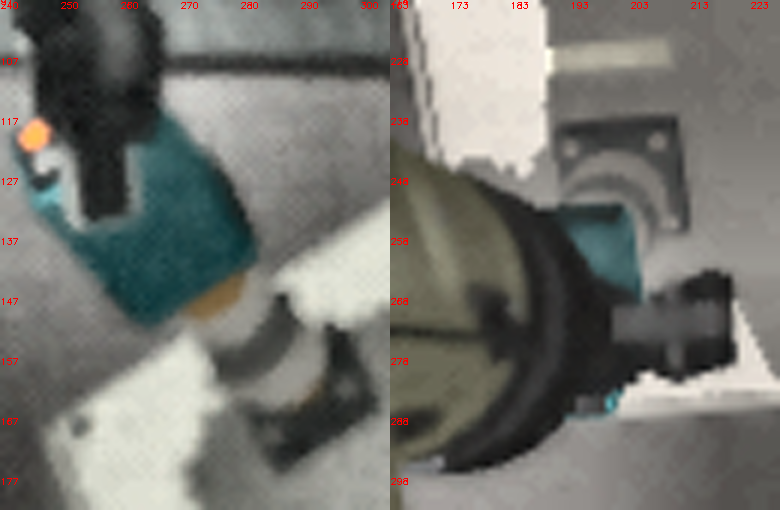

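Emit:
jog_arm(
  commands=[
    [[0, -0.06, -0.02, 0, 255], [0, -0.05, -0.02, 0, 255], [0, 0, 0, 0, 255], [0, 0, 0, 0, 255], [0, 0, 0, 0, 255], [0, 0, 0, 0, 255]],
  ],
)

```text
clock: 23.18
eef_pos: [0.507, 0.2112, 0.1739]
ee_rot: [-1.57, -0.003, 1.647]
force: [-6.0, -0.3, 23.6]
finger_gap: 0.0325
```

```bash
python3 cl.py v15; python3 - <<'E'
from h import *
P={}
for n in("side","top"):
  for q in("coupler_seat","nipple_top","coupler_mouth","gauge_grip"):
    r=env.mark_of(q,n);P[q,n]=r[0]["point"] if r else None;print(n,q,[(np.round(x["point"],1),round(x["score"],2)) for x in r[:2]])
for q in("coupler_seat","nipple_top","coupler_mouth","gauge_grip"):
  if P[q,"side"] is not None and P[q,"top"] is not None: print(q,tri(P[q,"side"],P[q,"top"]))
o=env.get_obs();print(o["force"],o["eef_pos"],o["finger_gap"],o["joint_vel"].round(4))
E
```

```text
23.1833 [0.507  0.2112 0.1739] [-6.  -0.3 23.6]
side coupler_seat [(array([279.9, 153.5]), 0.72)]
side nipple_top [(array([279.8, 149.4]), 0.76), (array([290.6, 167.2]), 0.74)]
side coupler_mouth [(array([284.7, 158.4]), 0.75)]
side gauge_grip [(array([258.7, 130.9]), 0.61), (array([278.1, 150.1]), 0.26)]
top coupler_seat [(array([198.5, 257.8]), 0.56)]
top nipple_top [(array([199.6, 253.9]), 0.46)]
top coupler_mouth [(array([199. , 252.9]), 0.88)]
top gauge_grip [(array([190.8, 274.7]), 0.89)]
coupler_seat (array([0.55100714, 0.21501241, 0.12625955]), np.float64(2.022088323310338))
nipple_top (array([0.55387455, 0.21047661, 0.14051201]), np.float64(1.3491863862026885))
coupler_mouth (array([0.56141297, 0.21783697, 0.10925643]), np.float64(1.027043486434848))
gauge_grip (array([0.51425894, 0.21564051, 0.18783443]), np.float64(2.001850836119591))
[-6.34907596 -1.31740119 22.2288912 ] [0.50706546 0.21122317 0.17393241] 0.032010231115049914 [ 0.0006  0.0001  0.0009 -0.0019  0.0008  0.0014]
```

```bash
python3 - <<'E'
from h import *
print(env.sign_off());o=env.get_obs();print(o["clock"],o["force"].round(1),o["eef_pos"].round(4),o["finger_gap"])
E
```

```text
the job is handed in; nothing more can be done
None
the job is handed in; nothing more can be done
```

I handed the job in at about 24 s with the gauge gripped at 90 N and pressed home on the nipple. No verdict is reported, and I could not read the valve joint directly.

**How it was done:** The arm could only turn about the tool's own axis. I gripped the gauge by its flat sides and pivoted it in the fingers, first against the holder's rim. I lifted it out and carried it to the console. With the coupler over the nipple's head, I turned it to about the nipple's angle, then tightened the grip and pressed along the nipple's axis.

**Last checks:**
- **Push:** the outside force was about 22–24 N upward, which is about 25 N along the nipple's axis. 14 N is needed.
- **Fully home:** backing off 4.7 mm gave a steadily falling spring force. Pressing again met a hard stop at the same position, within 0.2 mm. The picture shows the coupler's rim just above the brass hexagon.
- **Angle:** my fit gave about 30 degrees and the networks' points about 31, against the nipple's 28. The limit is 7 degrees off.
- **Stillness:** joint speeds were almost zero, with the fingers closed on the gauge at 32 mm.
- **Bystanders:** the gripper stayed clear of them, and the pictures during the task showed none moving. I did not check their positions at the end.

**Checks that disagreed:**
- The networks put the seat and the nipple's top about 15 mm apart. They saw both poorly because the coupler hides them.
- My fit of the gauge against the camera-measured nipple head put it up to 5 mm short of home. I trusted the hard stop and the spring behaviour instead.
- About 7 N of side load was still there before the last small correction; about 5 N remained after it.

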